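# Set the stock tags of the vial bins

## Task

Four vial bins stand in a row on the laboratory bench, each with a hinged flip tag in front of it. With the fingertips, push over the tags that are wrong, so that only the completely full bin (all nine vials in place) has its tag leaning back towards the bin with the round disc mark up, and every part-used or empty bin has its tag leaning away from the bin with the bar mark up. Only tip the tags: do not lift or shift their stands, and leave the other things on the bench where they are.

Things in the scene. Friction and masses are not known exactly. Their poses are not given: they have to be found in the camera images.
- hinge_1 (a point): Middle of the hinge pin of a tag stand, 60 mm over the stand's underside, 68 mm over the table. Axes: y along the pin, z up, x level from the stand to the bin behind it. Stand: loose steel foot 56 x 60 mm (x, y), 20 mm high, about 0.6 kg, with two posts 5 mm thick, middles 53 mm apart in y, 66 mm high, that carry the pin. Four stands in a row, about 115 mm apart, one before each bin.
- tag_1 (a joint): Lean of the tag on the stand of hinge_1: white plate 46 mm wide, 45 mm long from pin to free edge, 4 mm thick, 20 g. 0 = upright; +0.8 rad = stop, leaning to the stand's +x (to the bin), round disc mark up; -0.8 rad = stop, leaning to -x (from the bin, to the robot), bar mark up. Swings freely with hardly any friction.
- hinge_2 (a point): Hinge pin of another stand, built and with axes as at hinge_1. The stands are shuffled along the row, so any stand may be before any bin.
- tag_2 (a joint): Lean of the tag on the stand of hinge_2; build and signs as tag_1. At a stop its free edge is 32 mm out from the pin and 31 mm above it, with open space beneath down to the board. Pushed past upright, it falls by its own weight to the other stop and stays there.
- hinge_3 (a point): Hinge pin of another stand, built and with axes as at hinge_1. The stands are shuffled along the row, so any stand may be before any bin.
- tag_3 (a joint): Lean of the tag on the stand of hinge_3; build, signs and behaviour as tag_1 and tag_2.
- hinge_4 (a point): Hinge pin of another stand, built and with axes as at hinge_1. The stands are shuffled along the row, so any stand may be before any bin.
- tag_4 (a joint): Lean of the tag on the stand of hinge_4; build, signs and behaviour as tag_1 and tag_2.
- bin_a_place (a point): Tag place of bin_a: point on the board (8 mm over the table), 155 mm before the bin's middle, where its stand stands (within 10 mm). bin_a is FULL: nine capped amber vials, 3 x 3, 25 mm thick, tops 6 mm over the rim. The bin is a clear open tray fixed to the board, 110 mm deep (x), 98 mm wide, 60 mm high, its front wall 100 mm behind this point; bins come in any order.
- bin_b_place (a point): Tag place of bin_b: point on the board (8 mm over the table), 155 mm before the bin's middle, where its stand stands (within 10 mm). bin_b is NOT full (part used): the same tray with only five vials in its nine places.
- bin_c_place (a point): Tag place of bin_c: point on the board (8 mm over the table), 155 mm before the bin's middle, where its stand stands (within 10 mm). bin_c is NOT full (part used): the same tray with only four vials in its nine places.
- bin_d_place (a point): Tag place of bin_d: point on the board (8 mm over the table), 155 mm before the bin's middle, where its stand stands (within 10 mm). bin_d is NOT full (empty): the same tray with no vials.
- vial: Bystander: small amber jar with cap, 23 mm wide, 55 mm high, standing between two stands; origin at its underside. Leave it alone.
- pen: Bystander: black pen, 12 mm thick, about 110 mm long, lying between two stands; origin at its underside. Leave it alone.
- tape: Bystander: small tape roll, 28 mm across, 15 mm high, lying between two stands; origin at its underside. Leave it alone.
- spray: Bystander: white bottle 60 mm thick, 150 mm high, left of the board; origin at its underside. Leave it alone.
- dish: Bystander: white bowl 100 mm wide, 40 mm high, left of the board; origin at its underside. Leave it alone.
- cup: Bystander: clear cup 60 mm wide, 70 mm high, right of the board; origin at its underside. Leave it alone.
Mind the look-alikes: they are no part of the job. Leave any yellow look-alike of the part that bears hinge_3 alone.

How it is judged:
At the end, for the whole second after the job is handed in: The tag before the one full bin leans towards its bin (joint above +0.65 rad) and the tag before each of the three others leans away (below -0.65 rad), at rest; every stand is upright and within 20 mm of where it started ((horizontal distance between hinge_1 and bin_a_place above 0.057 m or value of joint tag_1 above 0.65 rad) and (horizontal distance between hinge_1 and bin_b_place above 0.057 m or value of joint tag_1 below -0.65 rad) and (horizontal distance between hinge_1 and bin_c_place above 0.057 m or value of joint tag_1 below -0.65 rad) and (horizontal distance between hinge_1 and bin_d_place above 0.057 m or value of joint tag_1 below -0.65 rad) and distance of each of hinge_1, hinge_2, hinge_3, hinge_4 from where it was at the start of the episode below 0.02 m and angle between each of hinge_1, hinge_2, hinge_3, hinge_4's own z axis and vertical below 0.1 rad and velocity of joint tag_1 between -0.1 and 0.1 rad/s and (horizontal distance between hinge_2 and bin_a_place above 0.057 m or value of joint tag_2 above 0.65 rad) and (horizontal distance between hinge_2 and bin_b_place above 0.057 m or value of joint tag_2 below -0.65 rad) and (horizontal distance between hinge_2 and bin_c_place above 0.057 m or value of joint tag_2 below -0.65 rad) and (horizontal distance between hinge_2 and bin_d_place above 0.057 m or value of joint tag_2 below -0.65 rad) and velocity of joint tag_2 between -0.1 and 0.1 rad/s and (horizontal distance between hinge_3 and bin_a_place above 0.057 m or value of joint tag_3 above 0.65 rad) and (horizontal distance between hinge_3 and bin_b_place above 0.057 m or value of joint tag_3 below -0.65 rad) and (horizontal distance between hinge_3 and bin_c_place above 0.057 m or value of joint tag_3 below -0.65 rad) and (horizontal distance between hinge_3 and bin_d_place above 0.057 m or value of joint tag_3 below -0.65 rad) and velocity of joint tag_3 between -0.1 and 0.1 rad/s and (horizontal distance between hinge_4 and bin_a_place above 0.057 m or value of joint tag_4 above 0.65 rad) and (horizontal distance between hinge_4 and bin_b_place above 0.057 m or value of joint tag_4 below -0.65 rad) and (horizontal distance between hinge_4 and bin_c_place above 0.057 m or value of joint tag_4 below -0.65 rad) and (horizontal distance between hinge_4 and bin_d_place above 0.057 m or value of joint tag_4 below -0.65 rad) and velocity of joint tag_4 between -0.1 and 0.1 rad/s); the robot touches nothing.
It fails at once if a tag stand is lifted off the board (more than 10 mm) (height (world z) of any of hinge_1, hinge_2, hinge_3, hinge_4 above 0.078 m).
It fails at once if a tag stand is shoved or carried out of place (more than 20 mm) or tipped (distance of any of hinge_1, hinge_2, hinge_3, hinge_4 from where it was at the start of the episode above 0.02 m or angle between any of hinge_1, hinge_2, hinge_3, hinge_4's own z axis and vertical above 0.2 rad).
It fails at once if one of the loose things standing about is moved more than 25 mm (distance of any of vial, pen, tape, spray, dish, cup from where it was at the start of the episode above 0.025 m).
It also fails if it takes over 67 s, if anything falls off the work surface, if the arm or the gripper's body presses on something with over 40 N, if the wrist force passes 120 N, or if a joint passes its speed limit or range.

## Robot

A 6-joint arm with a two-finger parallel gripper is mounted at the origin on the work surface. World frame = base frame: x ahead of the robot, y to its left, z up, the work surface at z = 0. Lengths are in m, angles in rad, forces in N, time in s.
With the tool pointing down it reaches from about 0.225 to 0.875 m from the base axis. Payload 3.4 kg.
Tool frame: the origin (TCP) lies between the finger pads; the fingertips stand 8 mm ahead of it and the grasp point (between the pads) lies 11 mm behind it; z points along the fingers, y is the line along which they close (so a half turn about z gives the same grasp; the last joint's range is limited). The gripper opens to 85 mm and grips with 20 to 120 N. Pads are 22 mm wide; open, the fingers measure 114 mm over their backs; the gripper's body (76 mm by 85 mm) begins 54 mm behind the grasp point. The pads swing forward as they close: fully open they stand 13 mm farther back than shut.
Start: joints at [-1.392, 0.276, 1.505, -0, 1.361, -0.121], TCP at [0.17, -0.549, 0.239] pointing down, gripper open.
Joint ranges: [-2.89, 2.89], [-0.75, 2.08], [0.22, 2.7], [-1.18, 4.32], [0.11, 2.71], [-2.7, 2.7]. Speed limits (rad/s): [2.57, 2.57, 3.14, 3.14, 3.14, 3.14].

## Interface

Orientations are given as a unit quaternion [w, x, y, z].
In Python, from rig import manip gives the robot as it stands.
- The arm moves only by the tool move_arm, never from a script. Its argument "deltas" is a list that holds one entry, the list of rows, each a list of 5 numbers: the shift along the tool's x, y, z normalised to -1 to 1, where 1 is 80 cm, then the turn about the tool's z normalised to -1 to 1, where 1 is 120 degrees, then the closure, from -1 (fully open) to 1 (shut). In form: [[[tx, ty, tz, twist, grip], ...]]. A call has 1 to 12 rows; each row is the pose to reach, as a shift and turn from the pose commanded when the call began, along the tool's axes at that moment; what a row does not reach only later rows make up. A row lasts 1/10 s, in which the tool goes at most 50 mm and 8.59 degrees, less where a joint would pass 70% of its speed; a pose out of reach is approached as far as the arm can. A call with a number of a shift or a turn outside -1 to 1 is refused whole. A call with a gripper value outside its range is refused whole. The fingers move at their own pace and stop on an object; "squeeze" is the grip in N (left out, the last holds). Time passes only in rows, so rows that repeat a pose let the fingers close. It gives the time, the measured TCP pose, the force, the opening and the grip force at its end, in the units of the state.
- manip.get_state(): the state, without advancing time (a new reading comes with each control period).
- manip.get_image(name): name is "scene" or "top" or "wrist"; returns the picture (400x640x3 uint8, red, green, blue); there is no depth.
- manip.camera_params(name): a dict with "fx", "fy", "cx", "cy" (pixels), "R" (3x3) and "t" (3): a world point X has camera coordinates R X + t; the wrist camera has in their place "tool_from_camera" (4x4, takes a point from camera to tool coordinates, whose origin is the TCP and whose axes are the flange's). Camera axes: x right, y down, z forward; pixel columns grow to the right and rows downward; lengths in m; the calibration is good to about 2 mm. A picture is of the moment at which its call begins: read the wrist's pose just before it. camera_params takes no time and is no camera call.
- manip.sign_off(): hands the job in; it is judged then, once.
The state is a dict: "clock": time; "qpos": joint angles; "qd": joint speeds; "effort": joint torques, N m; "position": TCP position; "ee_rot": TCP orientation; "contact_force": force on the tool from outside, world axes, zero at the start; "moment": the same for the moment, N m; "width": finger opening in m; "gripper_force": force on a finger pad.
Only numpy, scipy, OpenCV 4.12 (cv2) and the standard library are available. Lean on these libraries where they do the work, as an engineer would, in place of code of your own. Each camera call takes 0.05 s, during which the arm holds its last target. There are 200 camera calls.

## Working session

There is one attempt and no reset: what is moved stays moved. The work goes in short steps, Python scripts to look and compute and a tool call to move; the robot and the scene stay as the last step left them, time stands still between calls to the robot, and variables do not carry over. Pictures are saved under pics/ and viewed, at most 10 in all, crops included, and the job is handed in when it is done.

Besides the shell and the picture viewer there is one more tool, called after ">>>" as name(argument=value, ...) on one line, values as JSON. move_arm: Moves the arm, as the interface text tells. Scaled input: -1 to 1 covers 80 cm each way for a shift and 120 degrees each way for a turn. Its arguments: {"type":"object","properties":{"deltas":{"type":"array","items":{"type":"array","items":{"type":"array","items":{"type":"number","minimum":-1,"maximum":1}}}},"squeeze":{"type":"number"}},"required":["deltas"]}

```bash
mkdir -p pics; python3 - <<'E'
from rig import manip
import cv2,numpy as np
s=manip.get_state();print(s['position'],s['ee_rot'],s['width'],s['clock'])
for n in("scene","top"):
    im=manip.get_image(n);cv2.imwrite(f"pics/{n}0.png",im[:,:,::-1]);p=manip.camera_params(n);print(n,p['fx'],p['cx'],p['cy'],np.round(p['R'],3).tolist(),(-np.array(p['R']).T@p['t']).round(3))
print(manip.camera_params("wrist"))
E
```

```text
[ 0.16971492 -0.54885461  0.23842313] [-9.27374251e-04  9.88785423e-01  1.49340306e-01 -2.66703235e-05] 0.0852147250984285 0.0
scene 394.2797855676108 316.9824965069824 199.90945430716903 [[0.714, 0.7, -0.003], [0.404, -0.415, -0.815], [-0.572, 0.581, -0.579]] [ 1.205 -0.677  0.732]
top 366.633848376514 318.6778843849461 199.08326474437857 [[-0.01, -1.0, 0.009], [-0.998, 0.01, -0.066], [0.066, -0.01, -0.998]] [4.740e-01 1.000e-03 1.142e+00]
{'fx': 275.8253316216582, 'fy': 275.8253316216582, 'cx': 318.23006365522747, 'cy': 200.6151983566963, 'tool_from_camera': array([[-6.20760170e-04, -9.65888533e-01, -2.58957442e-01,
         6.46655755e-02],
       [ 9.99999776e-01, -6.64864234e-04,  8.27344773e-05,
        -3.45379245e-04],
       [-2.52083824e-04, -2.58957332e-01,  9.65888729e-01,
        -1.35809210e-01],
       [ 0.00000000e+00,  0.00000000e+00,  0.00000000e+00,
         1.00000000e+00]])}
```

View pics/scene0.png

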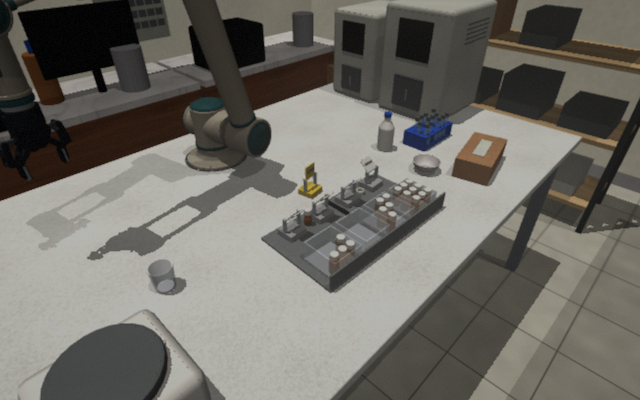

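View pics/top0.png

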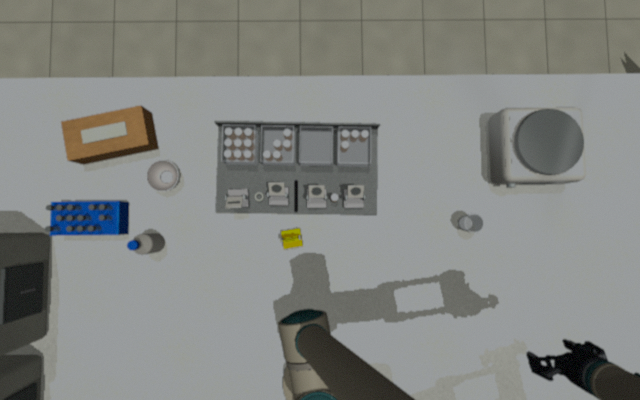

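The scene view shows the board with four bins and a yellow look-alike stand at (310,180). In the top view (up = +x, left = +y), the bins sit at about columns 240, 279, 317 and 354. The left one looks full. The stands are at (237,198), (278,193), (316,195) and (354,196), and the yellow one at (291,238) is off the board.

```bash
python3 - <<'E'
import cv2
a=cv2.imread("pics/top0.png")[115:250,210:385]
cv2.imwrite("pics/topc.png",cv2.resize(a,None,fx=4.4,fy=4.4,interpolation=cv2.INTER_CUBIC))
a=cv2.imread("pics/scene0.png")[150:290,260:450]
cv2.imwrite("pics/scenec.png",cv2.resize(a,None,fx=4.2,fy=4.2,interpolation=cv2.INTER_CUBIC))
E
```

```text
(no output)
```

View pics/topc.png

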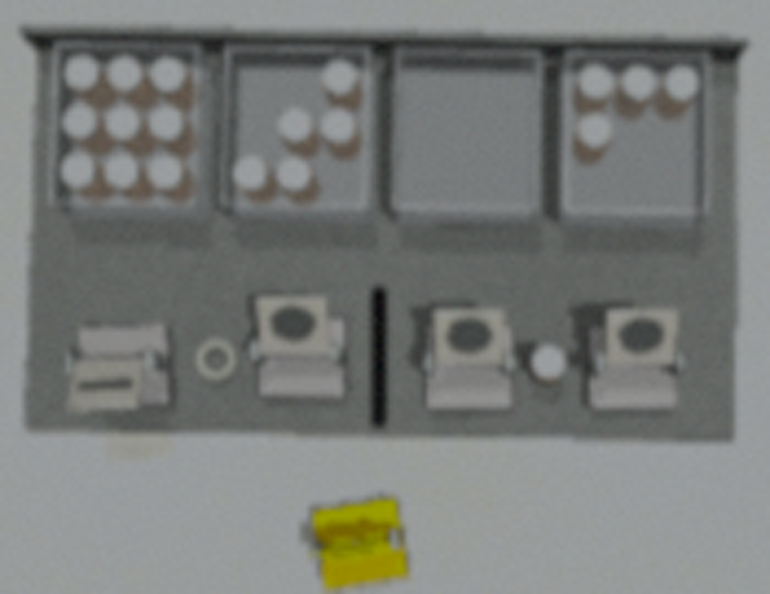

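View pics/scenec.png

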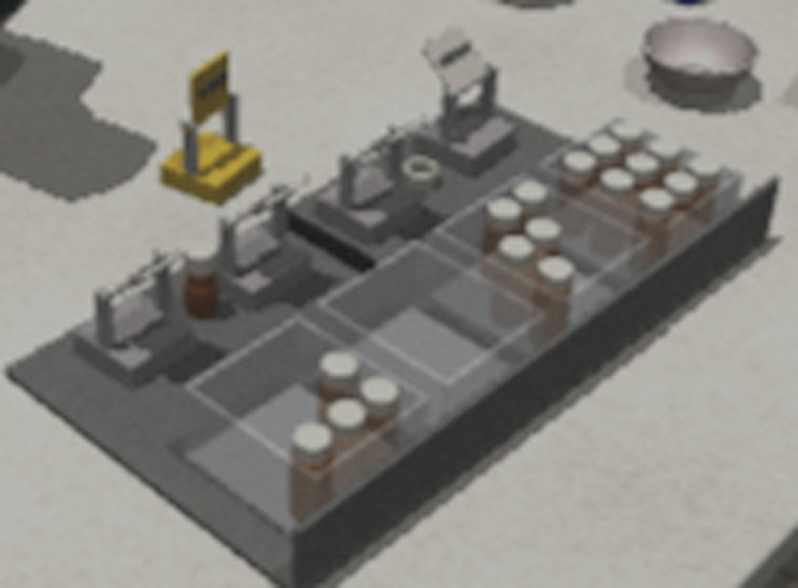

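The left bin holds nine vials, so it is full. Its tag shows the bar at crop (105,385) and must go +x. The next bins hold 5, 0 and 4 vials. Their tags show discs at crop (293,324), (468,336) and (640,336) and must go -x. So all four tags are wrong. The yellow look-alike at crop (360,540) stays untouched. Next I measure the tag plates and size the first move.

```bash
cat > h.py <<'E'
import numpy as np
from rig import manip
from scipy.spatial.transform import Rotation as Ro
def pose(s): return Ro.from_quat(np.roll(s['ee_rot'],-1)).as_matrix(),np.array(s['position'])
def ray(name,px,s=None):
    p=manip.camera_params(name);d=np.array([(px[0]-p['cx'])/p['fx'],(px[1]-p['cy'])/p['fy'],1])
    if name=="wrist":
        R,t=pose(s);T=p['tool_from_camera'];return R@T[:3,3]+t,R@T[:3,:3]@d
    R=np.array(p['R']);return -R.T@p['t'],R.T@d
def plane(name,px,z,s=None):
    o,d=ray(name,px,s);return o+d*(z-o[2])/d[2]
def cross(r1,r2):
    (a,u),(b,v)=r1,r2;k=np.linalg.lstsq(np.c_[u,-v],b-a,rcond=None)[0];p,q=a+u*k[0],b+v*k[1];return (p+q)/2,np.linalg.norm(p-q)
def go(s,tgt):
    R,t=pose(s);return R.T@(np.array(tgt)-t)/.8
E
python3 - <<'E'
from h import *
for c in[(105,385),(293,324),(468,336),(640,336)]:
    print(plane("top",(c[0]/4.4+210,c[1]/4.4+115),.084).round(3))
s=manip.get_state();R,_=pose(s);print(R.round(3),go(s,(.42,-.02,.30)).round(4))
E
```

```text
[0.537 0.236 0.084]
[0.576 0.113 0.084]
[ 0.567 -0.002  0.084]
[ 0.566 -0.116  0.084]
[[ 0.955  0.295 -0.   ]
 [ 0.295 -0.955  0.002]
 [ 0.    -0.002 -1.   ]] [ 0.4941 -0.5394 -0.0758]
```

```bash
python3 -c "
from h import *
print(go(manip.get_state(),(.58,.05,.25)).round(3))"
```

```text
[ 0.711 -0.564 -0.013]
```

>>> move_arm(deltas=[[[0.71,-0.56,-0.013,0.143,1],[0.71,-0.56,-0.013,0.143,1],[0.71,-0.56,-0.013,0.143,1],[0.71,-0.56,-0.013,0.143,1],[0.71,-0.56,-0.013,0.143,1],[0.71,-0.56,-0.013,0.143,1],[0.71,-0.56,-0.013,0.143,1],[0.71,-0.56,-0.013,0.143,1],[0.71,-0.56,-0.013,0.143,1],[0.71,-0.56,-0.013,0.143,1],[0.71,-0.56,-0.013,0.143,1],[0.71,-0.56,-0.013,0.143,1]]])

```text
clock: 1.3
position: [0.5104, -0.0538, 0.2478]
ee_rot: [0.0, 1.0, 0.0, -0.0]
contact_force: [-0.5, -1.3, -0.5]
width: 0.0
gripper_force: 0.0
```

```bash
python3 -c "
from h import *
s=manip.get_state();print(s['position'],s['clock'],pose(s)[0].round(3),s['width'],go(s,(.58,.05,.25)).round(3))"
```

```text
[ 0.51038626 -0.05384675  0.24775942] 1.3 [[ 1.     0.001 -0.   ]
 [ 0.001 -1.    -0.   ]
 [-0.     0.    -1.   ]] 2.0522824828897482e-05 [ 0.087 -0.13  -0.003]
```

Tool x is now world +x and tool y is world -y.

>>> move_arm(deltas=[[[0.087,-0.13,-0.003,0,1],[0.087,-0.13,-0.003,0,1],[0.087,-0.13,-0.003,0,1],[0.087,-0.13,-0.003,0,1],[0.087,-0.13,-0.003,0,1],[0.087,-0.13,-0.003,0,1]]])

```text
clock: 1.9
position: [0.5785, 0.0472, 0.25]
ee_rot: [0.0, 1.0, -0.0, -0.001]
contact_force: [-0.5, 0.5, -0.2]
width: 0.0001
gripper_force: 0.0
```

```bash
python3 - <<'E'
from h import *
import cv2,json
s=manip.get_state();im=manip.get_image("wrist");cv2.imwrite("pics/w1.png",im[:,:,::-1])
json.dump({k:np.array(s[k]).tolist() for k in('position','ee_rot')},open("s1.json","w"));print(s['position'])
E
```

```text
[0.57848221 0.04723843 0.24999391]
```

View pics/w1.png

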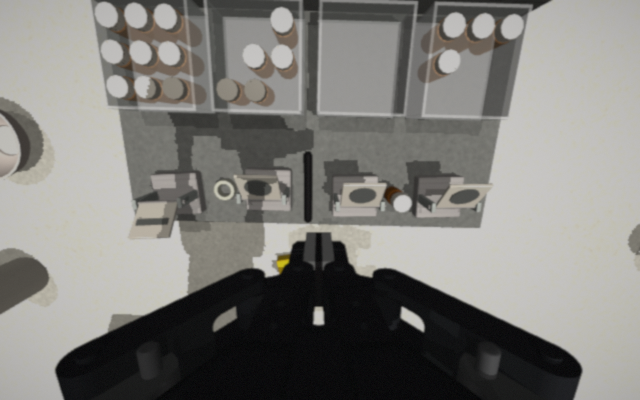

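The wrist view shows the disc marks at (258,188), (362,196) and (465,197), and the bar at (156,218). I'll triangulate these marks against the top view.

```bash
python3 - <<'E'
from h import *
import cv2,json
s=json.load(open("s1.json"))
W=cv2.imread("pics/w1.png",0);T=cv2.imread("pics/top0.png",0)
def mark(im,c,h,k):
    x,y=map(int,c);b=cv2.resize(im[y-h:y+h+1,x-k:x+k+1],None,fx=8,fy=8,interpolation=cv2.INTER_CUBIC)
    t,m=cv2.threshold(b,0,255,cv2.THRESH_BINARY_INV+cv2.THRESH_OTSU)
    n,l,st,ce=cv2.connectedComponentsWithStats(m)
    # component nearest to the box middle
    i=min([i for i in range(1,n) if st[i,4]>100],key=lambda i:np.hypot(*(ce[i]-np.array(b.shape[::-1])/2)))
    return (ce[i]+.5)/8-.5+[x-k,y-h],st[i,2:5]
for w,c,bar in[((156,218),(105,384),1),((258,188),(292,323),0),((362,196),(469,336),0),((465,197),(641,336),0)]:
    a,sa=mark(W,w,*((4,14) if bar else (8,16)));b,sb=mark(T,(c[0]/4.4+210,c[1]/4.4+115),*((3,8) if bar else (5,7)))
    p,g=cross(ray("wrist",a,s),ray("top",b));print(a.round(1),sa,b.round(1),sb,p.round(4),round(g,4))
E
```

```text
[156.4 220. ] [ 225   52 8642] [233.6 201.9] [ 102   27 2032] [0.538  0.237  0.0799] 0.0012
[258.1 187.3] [  245   136 25704] [276.1 188.1] [  81   63 3948] [0.5773 0.1142 0.0839] 0.0005
[362.1 195.2] [  216   123 20712] [316.1 190.8] [  81   64 4027] [ 0.5683 -0.002   0.0844] 0.0004
[464.  196.1] [  243   121 20483] [355.3 190.8] [  81   63 3914] [ 0.5673 -0.1153  0.087 ] 0.001
```

>>> move_arm(deltas=[[[0.057,-0.082,0,0,1],[0.057,-0.082,0,0,1],[0.057,-0.082,0,0,1],[0.057,-0.082,0.05,0,1],[0.057,-0.082,0.1,0,1],[0.057,-0.082,0.15,0,1],[0.057,-0.082,0.19,0,1],[0.057,-0.082,0.19,0,1]]])

```text
clock: 2.75
position: [0.6204, 0.1118, 0.0938]
ee_rot: [0.001, 1.0, -0.001, -0.006]
contact_force: [-0.4, -0.7, -0.0]
width: -0.0004
gripper_force: 0.0
```

>>> move_arm(deltas=[[[-0.01,0,0,0,1],[-0.02,0,0,0,1],[-0.03,0,0,0,1],[-0.04,0,0,0,1],[-0.05,0,0,0,1],[-0.06,0,0,0,1],[-0.07,0,0,0,1],[-0.078,0,0,0,1],[-0.078,0,0,0,1],[-0.078,0,-0.08,0,1],[-0.078,0,-0.14,0,1],[-0.078,0,-0.14,0,1]]])

```text
clock: 3.95
position: [0.5662, 0.1141, 0.2162]
ee_rot: [-0.0, 1.0, 0.0, 0.006]
contact_force: [0.0, -0.4, -0.3]
width: 0.0
gripper_force: 0.0
```

```bash
python3 - <<'E'
from h import *
import cv2
s=manip.get_state();im=manip.get_image("wrist")[:,:,::-1];t=manip.get_image("top")[:,:,::-1]
c=cv2.resize(t[170:220,210:385],None,fx=3.66,fy=3.66,interpolation=cv2.INTER_CUBIC)
cv2.imwrite("pics/w2.png",np.vstack([im,c[:,:640]]));print(s['position'])
E
```

```text
[0.56618532 0.11409128 0.21622391]
```

View pics/w2.png

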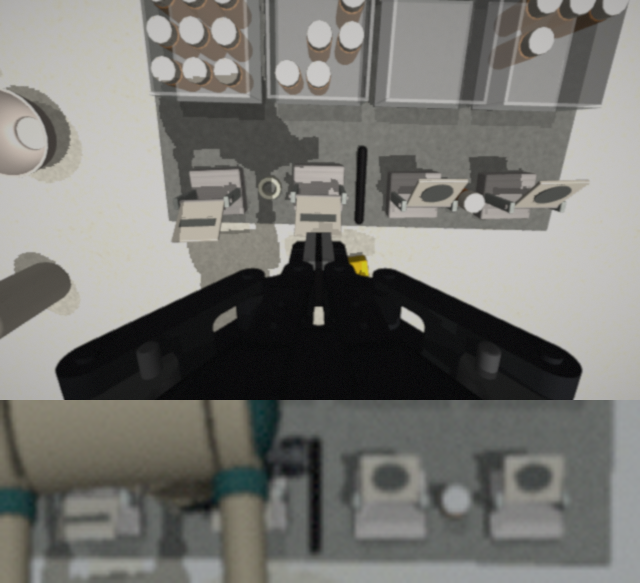

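The second tag is over, with the bar showing at (318,217). The third tag is next.

>>> move_arm(deltas=[[[0.063,0.145,0,0,1],[0.063,0.145,0,0,1],[0.063,0.145,0,0,1],[0.063,0.145,0,0,1],[0.063,0.145,0.05,0,1],[0.063,0.145,0.1,0,1],[0.063,0.145,0.15,0,1],[0.063,0.145,0.152,0,1],[0.063,0.145,0.152,0,1]]])

```text
clock: 4.95
position: [0.6117, -0.0015, 0.0873]
ee_rot: [-0.0, 1.0, 0.0, -0.002]
contact_force: [-0.6, -0.1, 0.5]
width: 0.0
gripper_force: 0.0
```

>>> move_arm(deltas=[[[-0.01,0,-0.01,0,1],[-0.02,0,-0.01,0,1],[-0.03,0,-0.01,0,1],[-0.04,0,-0.01,0,1],[-0.05,0,-0.01,0,1],[-0.06,0,-0.01,0,1],[-0.07,0,-0.01,0,1],[-0.08,0,-0.01,0,1],[-0.082,0,-0.01,0,1],[-0.082,0,-0.08,0,1],[-0.082,0,-0.15,0,1],[-0.082,0,-0.15,0,1]]])

```text
clock: 6.15
position: [0.5508, -0.0026, 0.2144]
ee_rot: [0.001, 1.0, 0.0, 0.006]
contact_force: [1.0, -0.4, 0.5]
width: -0.0001
gripper_force: 0.0
```

>>> move_arm(deltas=[[[0.08,0.142,0,0,1],[0.08,0.142,0,0,1],[0.08,0.142,0,0,1],[0.08,0.142,0,0,1],[0.08,0.142,0.05,0,1],[0.08,0.142,0.1,0,1],[0.08,0.142,0.14,0,1],[0.08,0.142,0.14,0,1],[0.08,0.142,0.14,0,1]]])

```text
clock: 7.05
position: [0.6112, -0.1153, 0.0966]
ee_rot: [-0.0, 1.0, 0.0, -0.001]
contact_force: [0.1, 0.4, -0.2]
width: -0.0002
gripper_force: 0.0
```

>>> move_arm(deltas=[[[-0.01,0,0,0,1],[-0.02,0,0,0,1],[-0.03,0,0,0,1],[-0.04,0,0,0,1],[-0.05,0,0,0,1],[-0.06,0,0,0,1],[-0.07,0,0,0,1],[-0.08,0,0,0,1],[-0.082,0,0,0,1],[-0.082,0,-0.08,0,1],[-0.082,0,-0.15,0,1],[-0.082,0,-0.15,0,1]]])

```text
clock: 8.25
position: [0.5482, -0.1166, 0.2216]
ee_rot: [0.001, 1.0, 0.0, 0.004]
contact_force: [-0.1, -0.4, -0.7]
width: 0.0001
gripper_force: 0.0
```

>>> move_arm(deltas=[[[-0.069,-0.441,0,0,1],[-0.069,-0.441,0,0,1],[-0.069,-0.441,0,0,1],[-0.069,-0.441,0,0,1],[-0.069,-0.441,0,0,1],[-0.069,-0.441,0,0,1],[-0.069,-0.441,0,0,1],[-0.069,-0.441,0,0,1],[-0.069,-0.441,0,0,1],[-0.069,-0.441,0,0,1]]])

```text
clock: 9.25
position: [0.4907, 0.2361, 0.2165]
ee_rot: [0.001, 1.0, 0.0, 0.0]
contact_force: [0.7, -0.0, 1.1]
width: -0.0
gripper_force: 0.0
```

>>> move_arm(deltas=[[[0,0,0.05,0,1],[0,0,0.1,0,1],[0,0,0.15,0,1],[0,0,0.15,0,1],[0,0,0.15,0,1]]])

```text
clock: 9.75
position: [0.4911, 0.2355, 0.0969]
ee_rot: [0.0, 1.0, -0.001, -0.0]
contact_force: [1.2, -0.7, 0.5]
width: 0.0002
gripper_force: 0.0
```

Push to x of about 0.559, with the finger face about 15 mm past the hinge.

>>> move_arm(deltas=[[[0.01,0,0,0,1],[0.02,0,0,0,1],[0.03,0,0,0,1],[0.04,0,0,0,1],[0.05,0,0,0,1],[0.06,0,0,0,1],[0.07,0,0,0,1],[0.08,0,0,0,1],[0.085,0,0,0,1],[0.085,0,-0.08,0,1],[0.085,0,-0.15,0,1],[0.085,0,-0.15,0,1]]])

```text
clock: 10.95
position: [0.5608, 0.2377, 0.2218]
ee_rot: [-0.001, 1.0, 0.0, 0.004]
contact_force: [0.2, -0.1, 0.6]
width: 0.0004
gripper_force: 0.0
```

>>> move_arm(deltas=[[[0.03,0.24,-0.03,0,1],[0.03,0.24,-0.03,0,1],[0.03,0.24,-0.03,0,1],[0.03,0.24,-0.03,0,1],[0.03,0.24,-0.03,0,1],[0.03,0.24,-0.03,0,1],[0.03,0.24,-0.03,0,1]]])

```text
clock: 11.65
position: [0.5822, 0.0459, 0.2404]
ee_rot: [-0.0, 1.0, 0.0, -0.0]
contact_force: [-0.7, 0.7, -0.2]
width: -0.0003
gripper_force: 0.0
```

```bash
python3 - <<'E'
from h import *
import cv2
s=manip.get_state();im=manip.get_image("wrist")[:,:,::-1]
cv2.imwrite("pics/w3.png",im);print(s['position'])
E
```

```text
[0.58217723 0.04589589 0.240421  ]
```

View pics/w3.png

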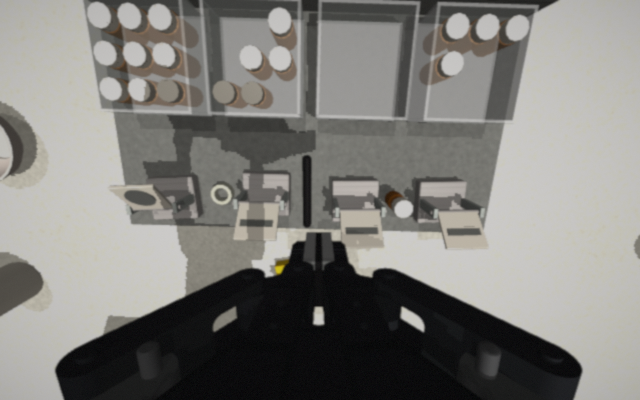

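The disc is up at (142,197) before the full bin. Bars show at (257,222), (361,229) and (463,230) before the others. The stands and bystanders are where they were, and the arm is clear.

```bash
python3 -c "
from rig import manip
print(manip.sign_off())"
```

```text
the job is handed in; nothing more can be done
None
```

I tipped all four tags to the correct side and handed the job in. The last wrist picture showed the disc up at the full bin, bars up at the other three, and the stands and loose things apparently unmoved; I haven't seen a verdict.

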